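# Fit the extension wand to the desk vacuum

## Robot

A 6-joint arm with a two-finger parallel gripper is mounted at the origin on the work surface. World frame = base frame: x ahead of the robot, y to its left, z up, the work surface at z = 0. Lengths are in m, angles in rad, forces in N, time in s.
With the tool pointing down it reaches from about 0.275 to 0.975 m from the base axis. Payload 8.4 kg.
Tool frame: the origin (TCP) lies between the finger pads; the fingertips stand 17 mm ahead of it and the grasp point (between the pads) lies 2 mm behind it; z points along the fingers, y is the line along which they close (so a half turn about z gives the same grasp; the last joint's range is limited). The gripper opens to 92 mm and grips with 3 to 60 N. Pads are 20 mm wide; open, the fingers measure 128 mm over their backs; the gripper's body (75 mm by 189 mm) begins 69 mm behind the grasp point.
Start: joints at [-1.143, 0.353, 1.633, -0, 1.155, -0.002], TCP at [0.26, -0.568, 0.2] pointing down, gripper open.
Joint ranges: [-2.63, 2.63], [-0.92, 2.1], [0.06, 2.66], [-1.3, 4.44], [0, 2.69], [-3.02, 3.02]. Speed limits (rad/s): [2.22, 2.22, 2.79, 3.14, 3.14, 3.14].

## Interface

Orientations are given as a rotation vector (axis times angle).
In Python, from bench import ctrl gives the robot as it stands. The module is installed in compiled form; this text tells all that it offers.
- The arm moves only by the tool play_rows, never from a script. Its argument "plan" is a list that holds one entry, the list of rows, each a list of 7 numbers: the finger opening in mm, from 0 to 91.9, then the shift along the world's x, y, z in units of 25 mm (1.0 is 25 mm), then the turn, a rotation vector about the world's x, y, z in units of 8 degrees (1.0 is 8 degrees). A call has 1 to 20 rows; each row is the pose to reach, as a shift and turn from the pose commanded when the call began; what a row does not reach only later rows make up. A row lasts 1/10 s, in which the tool goes at most 50 mm and 8.59 degrees, less where a joint would pass 70% of its speed; a pose out of reach is approached as far as the arm can. A call with a gripper value outside its range is refused whole. The fingers move at their own pace and stop on an object; the grip force is fixed at half the most. Time passes only in rows, so rows that repeat a pose let the fingers close. It gives the time, the measured TCP pose, the force, the opening and the grip force at its end, in the units of the state.
- ctrl.observe(): the state, without advancing time (a new reading comes with each control period).
- ctrl.camera(name): name is "side" or "top" or "wrist"; returns a dict with "image" (420x560x3 uint8, blue, green, red), "K" (3x3 intrinsics, pixels), "k1" (the pictures are not rectified: a ray, as slopes to the right and down, at radius r is drawn at 1 + k1 r^2 times it, then the intrinsics apply), "rvec" (rotation vector, rad) and "tvec" (3), from world to camera coordinates, as OpenCV has them; the wrist camera has in their place "T_tool_cam" (4x4, takes a point from camera to tool coordinates, whose origin is the TCP and whose axes are the flange's). Camera axes: x right, y down, z forward; pixel columns grow to the right and rows downward; lengths in m; the calibration is good to about 2 mm. A picture is of the moment at which its call begins: read the wrist's pose just before it. There is no depth.
- ctrl.hand_in(): hands the job in; it is judged then, once.
The state is a dict: "time": time; "qpos": joint angles; "joint_vel": joint speeds; "joint_efforts": joint torques, N m; "eef_pos": TCP position; "tool_rot": TCP orientation; "force": force on the tool from outside, world axes, zero at the start; "torque": the same for the moment, N m; "gripper_width": opening from 0.0 (shut) to 1.0 (fully open); "grip_force": force on a finger pad.
Only numpy, scipy, OpenCV 4.12 (cv2) and the standard library are available. Lean on these libraries where they do the work, as an engineer would, in place of code of your own. Each camera call takes 0.05 s, during which the arm holds its last target. There are 200 camera calls.

## Task

The extension wand for the desk vacuum is lying on the desk with its latch hole turned away. Roll the wand along the desk until the hole faces straight up, then pick it up and slide it fully home onto the vacuum's stub, so that the latch pops up through the hole. Leave the things around it where they are.

Things in the scene. Friction and masses are not known exactly. Their poses are not given: they have to be found in the camera images.
- wand: Straight round tube, 46 mm outside, 190 mm long, 0.13-0.21 kg, lying on the desk; it stays where it is left. Aluminium with a 52 mm grey plastic sleeve at the socket end. Origin on its axis at mid length (23 mm above the desk when lying); +x along the axis to the socket mouth, +z out through the latch hole. Socket: 40 mm bore, 78 mm deep, open only at the +x end.
- wand_mouth (a point): Centre of the wand's socket mouth, on the axis, 95 mm from mid length towards +x of the wand.
- wand_hole (a point): Centre of the latch hole at the wand's outer surface: the single rounded hole, 19 mm across and 16 mm along the wand, in the grey sleeve, 24 mm back from the mouth. Starts 40 to 130 degrees away from straight up, on the side away from the robot.
- vac: Hand vacuum lying level on its charging dock, which does not move; about 400 mm long, 102 mm thick, handle on top. Origin on the desk right under the stub's shoulder; +x level, along the stub from its tip into the machine (the way the wand is pushed on), +z up. Bare stub 60 mm long, 38.6 mm thick at the shoulder, 37.4 mm near the tip, the last 10 mm tapering to 29 mm.
- stub_tip (a point): Centre of the stub's free end, on its axis, 70 mm above the desk; 60 mm from stub_seat.
- stub_seat (a point): Centre of the shoulder at the root of the stub, on its axis, 70 mm above the desk. The wand's mouth rests against this flat 56 mm collar when fully home.
- latch (a joint): Spring latch, 9 mm wide and 12 mm long, on top of the stub, 24 mm from the shoulder; it stands 5 mm above the stub, slopes about 40 degrees towards the tip, so the mouth of the wand presses it down by itself (5 to 10 N of push). 0 m = fully out, up to 0.0065 m = pressed in. It comes up through the hole if that is within about 0.15 rad of straight up.
- jar: Bystander: capped glass jar, 72 mm thick, 95 mm high. Origin at the centre of its underside.
- mug: Bystander: white mug, 82 mm wide and 95 mm high, with a handle. Origin at the centre of its underside.
- phone: Bystander: mobile phone lying flat, 75 x 155 x 9 mm. Origin at the centre of its underside.
- notebook: Bystander: grey notebook lying flat, 154 x 214 x 17 mm. Origin at the centre of its underside.
Mind the look-alikes: they are no part of the job. Several things look just like the wand: the one meant starts farthest to the robot's right.

How it is judged:
By the outcome, as a careful person would: the job done as asked, in the order asked, and still so for the second after the job is handed in, with the robot touching nothing.
It also fails if it takes over 61 s, if anything falls off the work surface, if the arm or the gripper's body presses on something with over 40 N, if the wrist force passes 120 N, or if a joint passes its speed limit or range.

## Working session

There is one attempt and no reset: what is moved stays moved. The work goes in short steps, Python scripts to look and compute and a tool call to move; the robot and the scene stay as the last step left them, time stands still between calls to the robot, and variables do not carry over. Pictures are saved under pics/ and viewed, at most 10 in all, crops included, and the job is handed in when it is done.

Besides the shell and the picture viewer there is one more tool, called as name([rows], argument=value, ...), one row to a line, values as JSON. play_rows: Moves the arm, as the interface text tells. Its arguments: {"type":"object","properties":{"plan":{"type":"array","items":{"type":"array","items":{"type":"array","items":{"type":"number"}}}}},"required":["plan"]}

```bash
mkdir -p pics; cat > h.py <<'E'
from bench import ctrl
import numpy as np, cv2
from scipy.spatial.transform import Rotation as R
def cam(n):
    s=ctrl.observe(); c=ctrl.camera(n)
    if n=="wrist":
        T=np.eye(4); T[:3,:3]=R.from_rotvec(s["tool_rot"]).as_matrix(); T[:3,3]=s["eef_pos"]
        M=np.linalg.inv(T@c["T_tool_cam"])
    else:
        M=np.eye(4); M[:3,:3]=cv2.Rodrigues(np.array(c["rvec"],float))[0]; M[:3,3]=np.ravel(c["tvec"])
    c["M"]=M; return c
def save(c,f): cv2.imwrite("pics/"+f,c["image"])
def D(c): return np.array([c["k1"],0,0,0],float)
def proj(c,P):
    return cv2.projectPoints(np.array(P,float).reshape(-1,1,3),cv2.Rodrigues(c["M"][:3,:3])[0],c["M"][:3,3],np.array(c["K"],float),D(c))[0].reshape(-1,2)
def ray(c,uv):
    u=cv2.undistortPoints(np.array(uv,float).reshape(-1,1,2),np.array(c["K"],float),D(c)).reshape(-1,2)
    d=np.c_[u,np.ones(len(u))]@c["M"][:3,:3]
    return -c["M"][:3,:3].T@c["M"][:3,3],d
def onz(c,uv,z):
    o,d=ray(c,uv); return o+d*((z-o[2])/d[:,2])[:,None]
E
python3 - <<'E'
from h import *
import pickle
s=ctrl.observe(); print(s["time"],s["eef_pos"],s["tool_rot"],s["force"])
for n in("top","side"):
    c=cam(n); save(c,n+"0.png"); pickle.dump(c,open(n+"0.pkl","wb")); print(n,np.linalg.inv(c["M"]).round(3).tolist())
E
```

```text
0.0 [ 0.26019745 -0.5676939   0.19889079] [-3.06803930e+00 -6.69665387e-01  4.46891020e-04] [-0.00252508  0.82272533  0.0285092 ]
top [[-0.005, -0.998, 0.068, 0.441], [-1.0, 0.003, -0.019, -0.062], [0.019, -0.068, -0.998, 1.291], [0.0, 0.0, 0.0, 1.0]]
side [[0.999, -0.003, 0.049, 0.452], [-0.043, -0.526, 0.849, -1.189], [0.023, -0.85, -0.526, 0.743], [0.0, 0.0, 0.0, 1.0]]
```

View pics/top0.png

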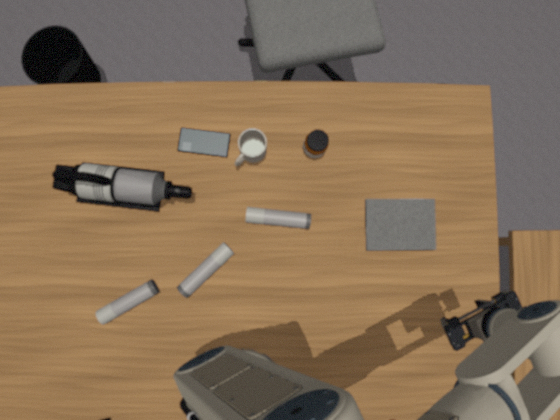

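View pics/side0.png

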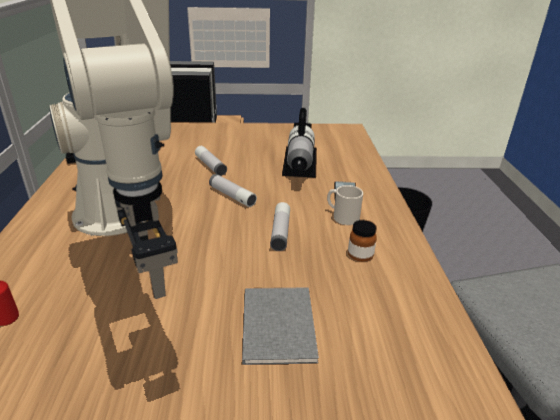

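The wand to use is the rightmost one, at top px (247,215)–(310,220). The stub points right with its tip at about (191,192), the jar is at (317,143) and the mug at (252,145). I'll zoom in to tell which end is the sleeve.

```bash
python3 - <<'E'
from h import *
import pickle
t=pickle.load(open("top0.pkl","rb")); s=pickle.load(open("side0.pkl","rb"))
a=cv2.resize(t["image"][150:245,150:330],None,fx=4,fy=3.8*4/3.8,interpolation=cv2.INTER_CUBIC)[:, :720]
b=cv2.resize(s["image"][190:260,240:320],None,fx=3,fy=3,interpolation=cv2.INTER_CUBIC)
o=np.zeros((600,720,3),np.uint8); o[:380]=a; o[385:595,:240]=b
b2=cv2.resize(s["image"][130:182,270:330],None,fx=4,fy=4,interpolation=cv2.INTER_CUBIC); o[385:593,300:540]=b2
cv2.imwrite("pics/zoom.png",o)
print(onz(t,[(247,215.5),(310,220.5)],.023), onz(t,[(191,193),(165,187)],.07))
print("mug,jar",onz(t,[(252,145),(317,143)],.09),"note",onz(t,[(367,200),(367,250)],.017))
E
```

```text
[[ 0.5201428  -0.01612603  0.023     ]
 [ 0.50462805 -0.20289378  0.023     ]] [[0.58229637 0.14256873 0.07      ]
 [0.59996576 0.21775852 0.07      ]]
mug,jar [[ 0.71673994 -0.03276727  0.09      ]
 [ 0.7226965  -0.21822124  0.09      ]] note [[ 0.56601981 -0.37677429  0.017     ]
 [ 0.41587736 -0.37396178  0.017     ]]
```

View pics/zoom.png

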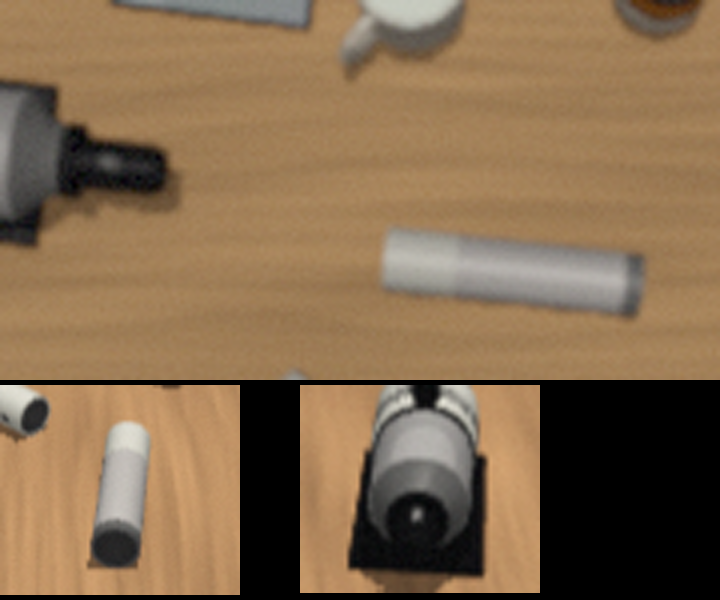

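The light-grey sleeve, and so the mouth, is at the left (+y) end and already faces the vacuum. I'll hover over the wand with the fingers aligned along its axis and look with the wrist camera.

play_rows([
  [[91,10.4,18.3,0.5,0,0,-3.67],[91,10.4,18.3,0.5,0,0,-3.67],[91,10.4,18.3,0.5,0,0,-3.67],[91,10.4,18.3,0.5,0,0,-3.67],[91,10.4,18.3,0.5,0,0,-3.67],[91,10.4,18.3,0.5,0,0,-3.67],[91,10.4,18.3,0.5,0,0,-3.67],[91,10.4,18.3,0.5,0,0,-3.67],[91,10.4,18.3,0.5,0,0,-3.67],[91,10.4,18.3,0.5,0,0,-3.67],[91,10.4,18.3,0.5,0,0,-3.67],[91,10.4,18.3,0.5,0,0,-3.67],[91,10.4,18.3,0.5,0,0,-3.67],[91,10.4,18.3,0.5,0,0,-3.67],[91,10.4,18.3,0.5,0,0,-3.67],[91,10.4,18.3,0.5,0,0,-3.67]],
])

```text
time: 1.7
eef_pos: [0.52, -0.1116, 0.2121]
tool_rot: [3.139, -0.132, 0.0]
force: [-0.4, 0.2, 0.7]
gripper_width: 0.988
grip_force: 0.0
```

```bash
python3 - <<'E'
from h import *
import pickle
s=ctrl.observe(); print(s["time"],s["eef_pos"],s["tool_rot"],s["force"],s["qpos"])
c=cam("wrist"); save(c,"w1.png"); pickle.dump(c,open("w1.pkl","wb")); print(np.linalg.inv(c["M"]).round(3).tolist())
E
```

```text
1.7 [ 0.52002388 -0.11163462  0.21212379] [ 3.13870018e+00 -1.32214450e-01  7.22885134e-06] [-0.40759083  0.15180593  0.74798748] [-2.14207913e-01  1.95511590e-01  1.81833084e+00 -1.18004368e-04
  1.12772702e+00  1.44083713e+00]
[[-0.085, -0.961, -0.264, 0.594], [-0.996, 0.082, 0.023, -0.119], [-0.0, 0.265, -0.964, 0.397], [0.0, 0.0, 0.0, 1.0]]
```

View pics/w1.png

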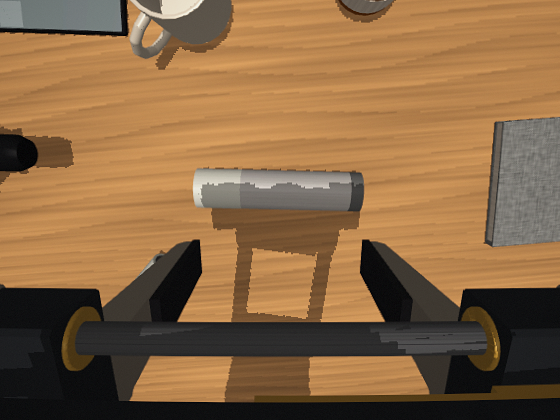

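The wrist view shows the wand at px (193,190)–(363,191) with the sleeve on the left. The hole isn't visible, so it is probably about 90° or more from the top. Now to compute its pose.

```bash
python3 - <<'E'
from h import *
import pickle
c=pickle.load(open("w1.pkl","rb"))
# silhouette: compare predicted tube to pixels
print(onz(c,[(194,188),(362,191)],.03), onz(c,[(37,152)],.07))
img=c["image"]; hsv=cv2.cvtColor(img,cv2.COLOR_BGR2HSV)
for u in (220,300,340): print(u,[(v,*map(int,hsv[v,u,1:])) for v in range(162,218,2)])
E
```

```text
[[ 0.52638832 -0.01218978  0.03      ]
 [ 0.50633981 -0.20608071  0.03      ]] [[0.58468471 0.13102408 0.07      ]]
220 [(162, 145, 202), (164, 144, 202), (166, 141, 208), (168, 140, 109), (170, 21, 146), (172, 27, 170), (174, 24, 184), (176, 24, 192), (178, 23, 203), (180, 23, 211), (182, 21, 221), (184, 25, 134), (186, 24, 140), (188, 25, 143), (190, 24, 139), (192, 26, 137), (194, 25, 135), (196, 23, 132), (198, 22, 129), (200, 24, 127), (202, 23, 122), (204, 26, 118), (206, 26, 109), (208, 112, 105), (210, 145, 114), (212, 153, 112), (214, 147, 116), (216, 147, 118)]
300 [(162, 144, 196), (164, 145, 199), (166, 145, 174), (168, 145, 176), (170, 129, 144), (172, 17, 119), (174, 22, 140), (176, 20, 153), (178, 21, 159), (180, 21, 168), (182, 20, 179), (184, 18, 195), (186, 18, 113), (188, 16, 124), (190, 20, 127), (192, 19, 123), (194, 19, 120), (196, 22, 118), (198, 21, 111), (200, 22, 114), (202, 18, 111), (204, 18, 111), (206, 22, 104), (208, 19, 95), (210, 122, 117), (212, 147, 118), (214, 149, 113), (216, 149, 127)]
340 [(162, 145, 187), (164, 148, 177), (166, 143, 186), (168, 143, 185), (170, 148, 184), (172, 39, 104), (174, 19, 131), (176, 21, 148), (178, 19, 159), (180, 20, 167), (182, 20, 180), (184, 19, 110), (186, 19, 121), (188, 18, 125), (190, 19, 123), (192, 18, 126), (194, 19, 120), (196, 19, 120), (198, 24, 118), (200, 20, 114), (202, 23, 112), (204, 23, 109), (206, 21, 110), (208, 22, 104), (210, 40, 90), (212, 153, 122), (214, 151, 115), (216, 149, 106)]
```

play_rows([
  [[91,0.1,-0.54,-2,0,0,0],[91,0.1,-0.54,-4,0,0,0],[91,0.1,-0.54,-5.4,0,0,0],[91,0.1,-0.54,-5.8,0,0,0],[91,0.1,-0.54,-5.9,0,0,0],[91,0.1,-0.54,-5.96,0,0,0],[91,0.1,-0.54,-6.0,0,0,0],[91,0.1,-0.54,-6.0,0,0,0]],
])

```text
time: 2.55
eef_pos: [0.524, -0.1244, 0.0635]
tool_rot: [3.138, -0.13, 0.004]
force: [-0.5, 0.2, 0.7]
gripper_width: 0.991
grip_force: 0.0
```

play_rows([
  [[91,0,0,-0.05,0,0,0],[91,0,0,-0.08,0,0,0],[91,0,0,-0.08,0,0,0]],
])

```text
time: 2.85
eef_pos: [0.523, -0.1241, 0.0603]
tool_rot: [3.139, -0.13, 0.0]
force: [-0.3, 0.7, -0.9]
gripper_width: 0.988
grip_force: 0.0
```

play_rows([
  [[91,0,0,-0.04,0,0,0],[91,0,0,-0.08,0,0,0],[91,0,0,-0.08,0,0,0]],
])

```text
time: 3.15
eef_pos: [0.5228, -0.1241, 0.0579]
tool_rot: [-3.139, 0.13, 0.001]
force: [0.2, -0.3, -0.4]
gripper_width: 0.987
grip_force: 0.0
```

```bash
python3 - <<'E'
from h import *
import pickle
s=ctrl.observe(); print(s["time"],s["eef_pos"],s["force"])
c=cam("wrist"); save(c,"w2.png"); pickle.dump(c,open("w2.pkl","wb"))
E
```

```text
3.15 [ 0.52280584 -0.12412724  0.0578718 ] [ 0.20977465 -0.27417114 -0.38200032]
```

View pics/w2.png

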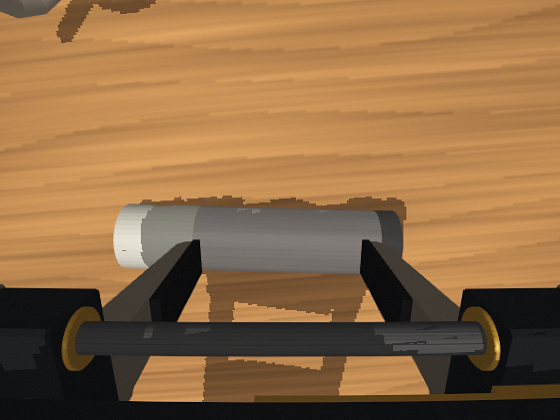

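The wand is at px rows 205–270 and the fingertips are at (197,240) and (366,240), overlapping it. I'll check the geometry numerically.

```bash
python3 - <<'E'
from h import *
import pickle
c=pickle.load(open("w2.pkl","rb"))
s=ctrl.observe();T=np.eye(4);T[:3,:3]=R.from_rotvec(s["tool_rot"]).as_matrix();p=s["eef_pos"]
for q in ((0,.046,.017),(0,-.046,.017),(.01,.046,.017),(-.01,.046,.017),(0,0,0)): print(q,proj(c,p+T[:3,:3]@np.array(q)))
hsv=cv2.cvtColor(c["image"],cv2.COLOR_BGR2HSV)
for u in (160,230,280,340):
    ok=[v for v in range(180,300) if hsv[v,u,1]<60 and hsv[v,u,2]>60]; print(u,ok[0],ok[-1])
# fit x0,slope given r
from scipy.optimize import least_squares
def sil(x0,k,u):
    d=np.array([k,1,0])/np.hypot(k,1)
    th=np.linspace(0,2*np.pi,73); e1=np.cross(d,[0,0,1]); out=[]
    Y=np.linspace(-.2,0,41)
    P=np.array([[np.array([x0+k*(y+.1),y,.023])+.023*(np.cos(t)*e1+np.sin(t)*np.array([0,0,1])) for y in Y] for t in th])
    q=proj(c,P.reshape(-1,3)).reshape(73,41,2)
    v=np.array([np.interp(u,qq[::-1,0] if qq[0,0]>qq[-1,0] else qq[:,0],qq[::-1,1] if qq[0,0]>qq[-1,0] else qq[:,1]) for qq in q])
    return v.min(),v.max()
obs={}
for u in (230,280,340):
    ok=[v for v in range(180,300) if hsv[v,u,1]<60 and hsv[v,u,2]>60]; obs[u]=(ok[0]-.5,ok[-1]+.5)
r=least_squares(lambda p:np.ravel([np.subtract(sil(p[0],p[1],u),obs[u]) for u in obs]),[.515,.1]); print(r.x,r.fun)
E
```

```text
(0, 0.046, 0.017) [[348.85004907 235.33714781]]
(0, -0.046, 0.017) [[210.19566857 235.41215427]]
(0.01, 0.046, 0.017) [[349.70367142 220.95442832]]
(-0.01, 0.046, 0.017) [[348.0099104 249.3604109]]
(0, 0, 0) [[279.41930297 244.96731588]]
160 207 281
230 207 269
280 209 271
340 210 272
[0.51590107 0.11217286] [-0.31493069  0.80652402 -0.94010136  0.1531528  -0.28785743  0.65259972]
```

```bash
python3 - <<'E'
from h import *
s=ctrl.observe();Rm=R.from_rotvec(s["tool_rot"]).as_matrix();p=s["eef_pos"]
o=[]
for n in("side","top"):
    c=cam(n); img=c["image"].copy(); q=proj(c,[p+Rm@np.array(v) for v in((0,0,0),(0,.046,.017),(0,-.046,.017))]); print(n,q.round(1))
    u,v=q[0].astype(int); x0,y0=u-45,v-50
    k=cv2.resize(img[y0:y0+90,x0:x0+90],None,fx=4.4,fy=4.4,interpolation=cv2.INTER_CUBIC)
    for a in q: cv2.circle(k,tuple(int(z) for z in ((a-[x0,y0])*4.4+2)),2,(0,0,255),-1)
    o.append(k)
cv2.imwrite("pics/s2.png",np.hstack(o))
E
```

```text
side [[283.5 217.6]
 [282.8 231.5]
 [283.9 214. ]]
top [[284.  213.7]
 [299.4 215.3]
 [268.1 212.8]]
```

View pics/s2.png

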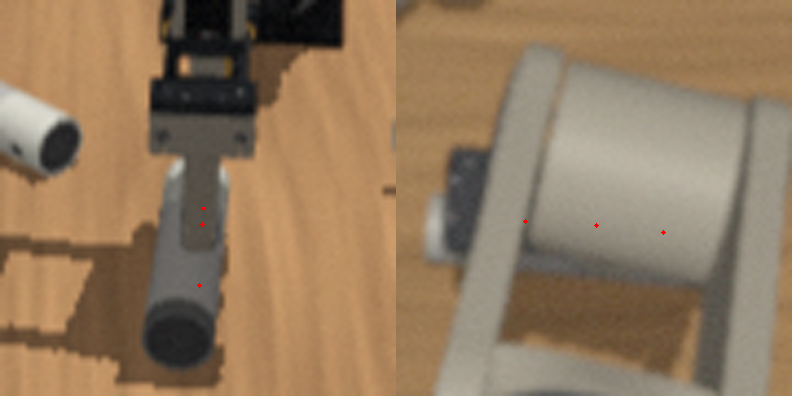

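The fingertips are still about 20–25 mm above the wand, because open linkage fingers sit higher than the quoted 17 mm. I'll keep descending until I feel contact.

play_rows([
  [[91,-0.1,0,-0.3,0,0,-0.2],[91,-0.14,0,-0.5,0,0,-0.2],[91,-0.14,0,-0.56,0,0,-0.2],[91,-0.14,0,-0.62,0,0,-0.2],[91,-0.14,0,-0.62,0,0,-0.2]],
])

```text
time: 3.8
eef_pos: [0.5194, -0.1242, 0.0424]
tool_rot: [-3.137, 0.174, 0.0]
force: [-0.2, -0.1, 0.6]
gripper_width: 0.991
grip_force: 0.0
```

play_rows([
  [[91,0,0,-0.06,0,0,0],[91,0,0,-0.12,0,0,0],[91,0,0,-0.16,0,0,0],[91,0,0,-0.16,0,0,0]],
])

```text
time: 4.2
eef_pos: [0.5194, -0.1242, 0.0385]
tool_rot: [-3.137, 0.174, 0.0]
force: [0.2, 0.3, -0.9]
gripper_width: 0.989
grip_force: 0.0
```

play_rows([
  [[91,0,0,-0.06,0,0,0],[91,0,0,-0.12,0,0,0],[91,0,0,-0.16,0,0,0],[91,0,0,-0.16,0,0,0]],
])

```text
time: 4.6
eef_pos: [0.5193, -0.1241, 0.0344]
tool_rot: [-3.137, 0.174, 0.001]
force: [-0.2, 0.2, -0.5]
gripper_width: 0.99
grip_force: 0.0
```

```bash
python3 - <<'E'
from h import *
import pickle
s=ctrl.observe();Rm=R.from_rotvec(s["tool_rot"]).as_matrix();p=s["eef_pos"]
c=cam("side"); print(c["K"])
q=proj(c,[p+Rm@np.array(v) for v in((0,0,0),(0,.055,.017),(0,.055,-.01))]); print(q.round(1))
w=cam("wrist"); print(w["K"],w["T_tool_cam"]); pickle.dump(w,open("w3.pkl","wb"))
k=cv2.resize(c["image"][150:270,225:345],None,fx=3.5,fy=3.5,interpolation=cv2.INTER_CUBIC)
for a in q: cv2.circle(k,tuple(int(z) for z in ((a-[225,150])*3.5+2)),2,(0,0,255),-1)
cv2.imwrite("pics/s3.png",np.hstack([k,cv2.resize(w["image"][130:330,80:460],(380,200)).repeat(1,0)[:420] if 0 else np.pad(w["image"][130:330,90:470],((0,220),(0,0),(0,0)))]))
E
```

```text
[[442.01589644   0.         280.43684674]
 [  0.         442.01589644 209.93540891]
 [  0.           0.           1.        ]]
[[282.1 224.4]
 [280.7 240.2]
 [280.9 232.3]]
[[323.71428601   0.         280.51726558]
 [  0.         323.71428601 208.89976139]
 [  0.           0.           1.        ]] [[-6.27779528e-04 -9.64179934e-01 -2.65248299e-01  7.38640262e-02]
 [ 9.99999759e-01 -5.27031943e-04 -4.50995363e-04  7.92397077e-04]
 [ 2.95046353e-04 -2.65248519e-01  9.64180033e-01 -1.85182277e-01]
 [ 0.00000000e+00  0.00000000e+00  0.00000000e+00  1.00000000e+00]]
```

View pics/s3.png

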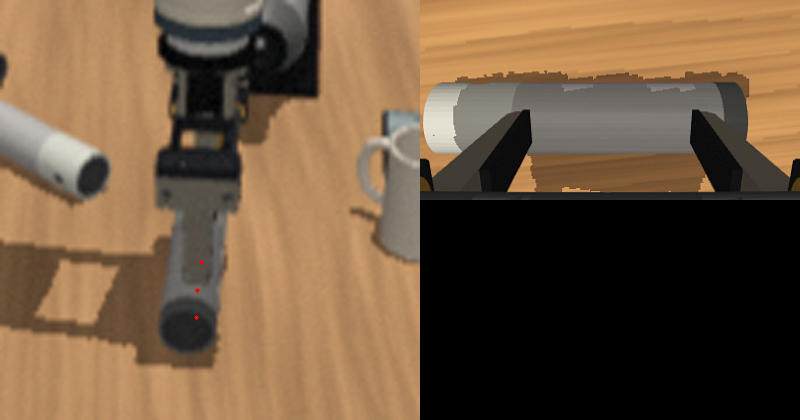

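From the wrist view, the open tips lie about 15 mm behind the TCP, so contact should come at TCP z ≈ 0.031.

play_rows([
  [[91,0,0,-0.06,0,0,0],[91,0,0,-0.12,0,0,0],[91,0,0,-0.16,0,0,0],[91,0,0,-0.2,0,0,0],[91,0,0,-0.2,0,0,0]],
])

```text
time: 5.2
eef_pos: [0.5216, -0.1245, 0.0311]
tool_rot: [3.136, -0.174, 0.006]
force: [0.9, 1.8, 13.9]
gripper_width: 0.991
grip_force: 7.0
```

Contact at about 13 N. First rolling stroke towards the robot.

play_rows([
  [[91,-0.15,0.02,0,0,0,0],[91,-0.35,0.04,0,0,0,0],[91,-0.55,0.06,0,0,0,0],[91,-0.75,0.08,0,0,0,0],[91,-0.95,0.1,0,0,0,0],[91,-1.12,0.12,0,0,0,0],[91,-1.12,0.12,0,0,0,0]],
])

```text
time: 5.9
eef_pos: [0.4929, -0.1213, 0.031]
tool_rot: [3.136, -0.174, 0.005]
force: [-0.1, 1.9, 13.3]
gripper_width: 0.987
grip_force: 6.8
```

```bash
cat >> h.py <<'E'
from scipy.optimize import least_squares
def fitwand(c,us,vr=(120,300),r=.023,zc=.023,x0=.515,k0=.11):
    hsv=cv2.cvtColor(c["image"],cv2.COLOR_BGR2HSV); obs={}
    for u in us:
        ok=[v for v in range(*vr) if hsv[v,u,1]<60 and hsv[v,u,2]>60]; obs[u]=(ok[0]-.5,ok[-1]+.5)
    th=np.linspace(0,2*np.pi,91); Y=np.linspace(-.3,.1,41)
    def res(p):
        k=p[1]; e1=np.array([1,-k,0])/np.hypot(1,k); z=np.array([0,0,1.])
        P=np.array([[np.array([p[0]+k*(y+.1),y,zc])+r*(np.cos(t)*e1+np.sin(t)*z) for y in Y] for t in th])
        q=proj(c,P.reshape(-1,3)).reshape(91,41,2)
        o=[]
        for u in us:
            v=[np.interp(-u,-qq[::-1,0],qq[::-1,1]) if qq[0,0]<qq[-1,0] else np.interp(-u,-qq[:,0],qq[:,1]) for qq in q]
            o+=[min(v)-obs[u][0],max(v)-obs[u][1]]
        return np.array(o)
    f=least_squares(res,[x0,k0]); return f.x,f.fun.round(1)
E
python3 - <<'E'
from h import *
import pickle
s=ctrl.observe(); print(s["eef_pos"],s["force"])
w=cam("wrist"); pickle.dump(w,open("w4.pkl","wb")); save(w,"w4.png")
for f in("w2","w3","w4"): 
    c=pickle.load(open(f+".pkl","rb")); print(fitwand(c,(235,260,280,300,325)))
E
```

```text
[ 0.49289693 -0.12133971  0.03101791] [-0.06109543  1.86727625 13.33858586]
(array([0.51582323, 0.11246696]), array([-0.1,  0. , -0.4,  0.7, -0.8,  0.3, -0.3,  0.8, -0.6,  0.4]))
(array([0.51563626, 0.10461759]), array([-0.2,  0.2, -0.4,  0.1, -0.5,  0.9, -0.6,  0.8, -0.8,  0.6]))
(array([0.50241296, 0.11167713]), array([-0.2,  0.2, -0.3,  0.3, -0.3,  0.3, -0.3,  0.3, -0.2,  0.3]))
```

View pics/w4.png

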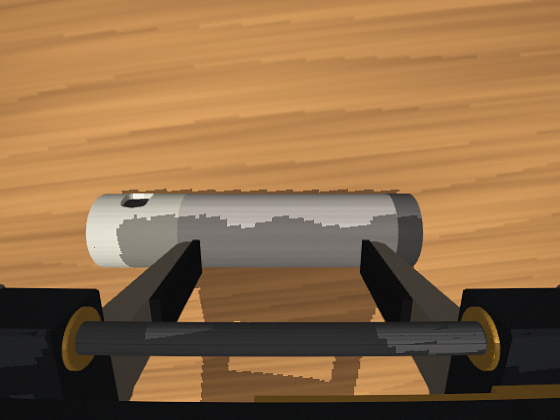

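This shows the roll working cleanly, about 13 mm or 33°. The hole has come into view at px (137,200), rows 194–207, just below the far edge. Next, its angle.

```bash
cat >> h.py <<'E'
def hole(c,f,u0,v0,ymouth=None,hw=25):
    """angles (deg from up toward +x) of dark blob's edges near (u0,v0)"""
    x0,k=f; e1=np.array([1,-k,0])/np.hypot(1,k); d=np.array([k,1,0])/np.hypot(1,k)
    g=c["image"].max(2); m=np.zeros_like(g); m[v0-hw:v0+hw,u0-hw:u0+hw]=255
    m=cv2.bitwise_and(m,(g<95).astype(np.uint8)*255)
    n,l,st,ce=cv2.connectedComponentsWithStats(m)
    for i in range(1,n):
        if st[i,4]<15: continue
        vs,us=np.where(l==i); 
        o,dr=ray(c,np.c_[us,vs]); A=np.array([x0,-.1,.023])
        out=[]
        for r in dr:
            oo=o-A; a=oo-d*(oo@d); b=r-d*(r@d); 
            B=a@b; C=a@a-.023**2; disc=B*B-(b@b)*C
            if disc<0: continue
            t=(-B-disc**.5)/(b@b); P=oo+t*r; out.append((np.degrees(np.arctan2(P@e1,P[2])),P@d))
        out=np.array(out); 
        if len(out): print(st[i],"ang min/max/mean",out[:,0].min().round(1),out[:,0].max().round(1),out[:,0].mean().round(1),"axial",(out[:,1].min()).round(4),out[:,1].max().round(4))
E
python3 - <<'E'
from h import *
import pickle
c=pickle.load(open("w4.pkl","rb")); f,_=fitwand(c,(235,260,280,300,325)); hole(c,f,137,200)
print(c["image"].max(2)[190:214,132:140:3].T)
# left end of wand
hsv=cv2.cvtColor(c["image"],cv2.COLOR_BGR2HSV); print([ (v,min(u for u in range(60,200) if hsv[v,u,1]<60 and hsv[v,u,2]>100)) for v in (215,225,235,245)], [ (v,max(u for u in range(380,450) if hsv[v,u,1]<90 and hsv[v,u,2]>20)) for v in (215,225,235,245)])
E
```

```text
[122 199  27   9 173] ang min/max/mean 53.5 71.1 62.5 axial 0.0556 0.0705
[[119 123 121 150 178 183 182 188 152  65  26  34  36  35  35  35  32  87
  178 203 200 197 205 208]
 [117 121 120 189 240 243 243 247 221 101  26  33  35  37  36  35  27 159
  203 199 199 199 204 211]
 [179 126 118 191 241 244 243 247 222 100  23  32  35  35  34  31  85 173
  201 200 198 199 204 209]]
[(215, 88), (225, 86), (235, 86), (245, 87)] [(215, 420), (225, 421), (235, 422), (245, 421)]
```

The hole is about 77° from the top (near edge 53° plus 24° half-width), so about 31 mm of wand travel remains. I'll re-stroke with a 30 mm tool stroke, twice.

play_rows([
  [[91,0,0,0.2,0,0,0],[91,0,0,0.5,0,0,0],[91,0.64,-0.06,0.5,0,0,0],[91,0.64,-0.06,0.5,0,0,0],[91,0.64,-0.06,0.2,0,0,0],[91,0.64,-0.06,0.06,0,0,0],[91,0.64,-0.06,0,0,0,0],[91,0.64,-0.06,0,0,0,0],[91,0.5,-0.05,0,0,0,0],[91,0.3,-0.03,0,0,0,0],[91,0.1,-0.01,0,0,0,0],[91,-0.1,0.01,0,0,0,0],[91,-0.3,0.03,0,0,0,0],[91,-0.46,0.05,0,0,0,0],[91,-0.56,0.06,0,0,0,0],[91,-0.56,0.06,0,0,0,0]],
])

```text
time: 7.55
eef_pos: [0.4787, -0.1196, 0.031]
tool_rot: [3.137, -0.174, 0.005]
force: [-0.5, 4.5, 20.5]
gripper_width: 0.989
grip_force: 10.1
```

```bash
cat > chk.py <<'E'
from h import *
import pickle,sys
s=ctrl.observe(); print(s["time"],s["eef_pos"],s["tool_rot"],s["force"])
w=cam("wrist"); pickle.dump(w,open(sys.argv[1]+".pkl","wb")); save(w,sys.argv[1]+".png")
f,r=fitwand(w,(235,260,280,300,325),x0=s["eef_pos"][0]); print(f,r)
u,v=map(int,sys.argv[2:4]); hole(w,f,u,v,hw=30)
E
python3 chk.py w5 135 225
```

```text
7.55 [ 0.47869037 -0.11960335  0.03096604] [ 3.13671466 -0.17389033  0.00532551] [-0.50452915  4.52895549 20.52497654]
[0.48736835 0.1116965 ] [-0.2  0.2 -0.2  0.3 -0.2  0.3 -0.2  0.3 -0.2  0.2]
[121 208  24  26 486] ang min/max/mean 15.7 53.7 35.0 axial 0.0569 0.0705
[116 213   4  19  23] ang min/max/mean 18.5 45.0 33.0 axial 0.0711 0.0723
```

play_rows([
  [[91,0,0,0.2,0,0,0],[91,0,0,0.5,0,0,0],[91,0.64,-0.06,0.5,0,0,0],[91,0.64,-0.06,0.5,0,0,0],[91,0.64,-0.06,0.2,0,0,0],[91,0.64,-0.06,0.06,0,0,0],[91,0.64,-0.06,0.02,0,0,0],[91,0.64,-0.06,0.02,0,0,0],[91,0.5,-0.05,0.02,0,0,0],[91,0.3,-0.03,0.02,0,0,0],[91,0.1,-0.01,0.02,0,0,0],[91,-0.1,0.01,0.02,0,0,0],[91,-0.3,0.03,0.02,0,0,0],[91,-0.5,0.05,0.02,0,0,0],[91,-0.62,0.07,0.02,0,0,0],[91,-0.62,0.07,0.02,0,0,0]],
])

```text
time: 9.2
eef_pos: [0.4625, -0.1178, 0.031]
tool_rot: [3.137, -0.174, 0.004]
force: [0.7, 3.8, 17.8]
gripper_width: 0.988
grip_force: 8.5
```

```bash
python3 chk.py w6 135 245; python3 -c "
import pickle
c=pickle.load(open('w6.pkl','rb'));g=c['image'].max(2)
print(g[222:275,128:146:4].T)"
```

```text
9.2 [ 0.46250874 -0.11782094  0.03099271] [ 3.13672036 -0.17385297  0.00358718] [ 0.67252092  3.78589536 17.79666655]
[0.47097188 0.1116943 ] [-0.2  0.2 -0.2  0.3 -0.2  0.3 -0.2  0.3 -0.2  0.2]
[119 228  25  27 508] ang min/max/mean -16.5 22.8 2.4 axial 0.0588 0.0729
[115 233   3  19  25] ang min/max/mean -11.3 15.7 2.5 axial 0.0734 0.0742
[141 254  24  21 258] ang min/max/mean -55.3 -16.3 -38.1 axial 0.0474 0.061
[[139 142 141 141 143 137  90  49  42  42  43  41  44  45  42  40  41  42
   41  42  42  40  40  42  41  40  38  41  37  39  38  28 103 124 124 126
  127 130 128 129 125 124 124 116 115 164 188 185 180 188 193 197 196]
 [140 143 141 141 143 144 132  70  40  44  43  42  45  41  44  42  42  41
   41  39  42  37  39  39  42  40  38  40  39  39  36  31  51 126 125 124
  124 129 129 130 126 123 124 116 118 108 187 183 184 190 194 196 194]
 [142 142 142 142 142 142 147 114  58  40  43  42  44  43  41  43  44  41
   42  39  41  39  38  39  41  40  39  39  37  38  37  31  73 125 125 124
  128 129 127 131 127 125 126 118 118 107 171 185 189 194 195 197 195]
 [140 143 143 141 143 145 145 148 148 119  66  49  43  38  39  40  41  41
   39  41  41  38  38  38  41  40  39  39  36  40  35  29 126 127 124 126
  133 131 131 130 127 124 126 119 119 108 167 186 191 197 197 201 201]
 [141 143 144 145 144 143 145 144 145 146 145 144 145 145 146 144 143 143
  145 143 144 141 143 144 146 143 145 145 146 125 119 113 134 136 133 133
  131 129 130 130 127 124 125 119 118 109 166 192 196 123  57  62  65]]
```

```bash
python3 -c "
import cv2,numpy as np
o=[cv2.resize(cv2.imread(f'pics/{n}.png')[180:300,85:185],None,fx=4,fy=4,interpolation=cv2.INTER_NEAREST) for n in('w5','w6')]
cv2.imwrite('pics/hz.png',np.hstack(o))"
```

```text
(no output)
```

View pics/hz.png

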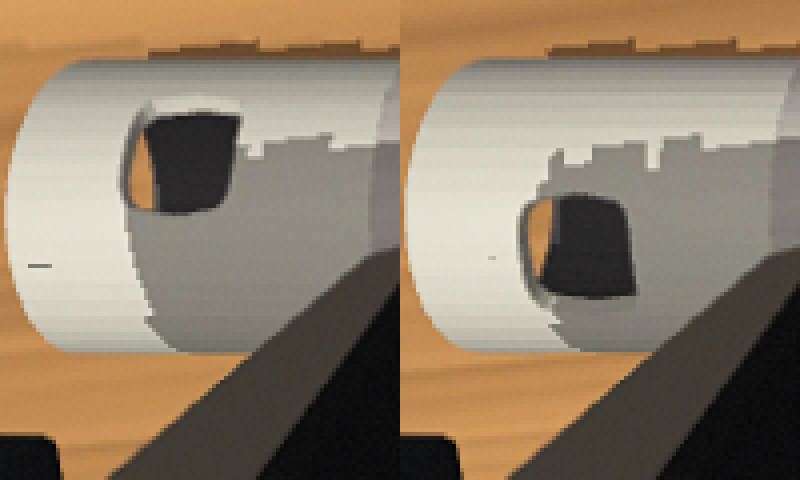

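```bash
python3 - <<'E'
from h import *
import pickle
for n,vs in(("w5",(205,233.5)),("w6",(228.5,254,257.5))):
    c=pickle.load(open(n+".pkl","rb")); x0,k=fitwand(c,(235,260,280,300,325),x0=.48)[0]
    e1=np.array([1,-k,0])/np.hypot(1,k); d=np.array([k,1,0])/np.hypot(1,k)
    for v in vs:
        o,r=ray(c,[(134,v)]); r=r[0]; oo=o-np.array([x0,-.1,.023]); a=oo-d*(oo@d); b=r-d*(r@d)
        B=a@b; t=(-B-(B*B-(b@b)*(a@a-.023**2))**.5)/(b@b); P=oo+t*r; print(n,v,np.degrees(np.arctan2(P@e1,P[2])).round(1),(P@d).round(4))
    g=cv2.cvtColor(c["image"],cv2.COLOR_BGR2HSV)
    for v in(215,235,245):
        u=min(u for u in range(60,200) if g[v,u,1]<60 and g[v,u,2]>100); print("mouth",u,v,end=' ')
    # mouth silhouettes: axial position by matching leftmost
    for y in np.arange(-.03,.01,.002):
        th=np.linspace(0,2*np.pi,90); q=proj(c,[np.array([x0+k*(y+.1),y,.023])+.023*(np.cos(t)*e1+np.sin(t)*np.array([0,0,1])) for t in th]); 
        if abs(q[:,0].min()-86)<4: print(y.round(4),q[:,0].min().round(1),end='; ')
    print()
E
```

```text
w5 205 59.5 0.0643
w5 233.5 15.0 0.0614
mouth 89 215 mouth 86 235 mouth 87 245 -0.012 86.7; -0.01 83.2; 
w6 228.5 22.1 0.0632
w6 254 -16.5 0.0648
w6 257.5 -23.4 0.0655
mouth 89 215 mouth 86 235 mouth 87 245 -0.012 89.8; -0.01 86.3; -0.008 82.9;
```

The hole centre is now at about −1° (edges +22° / −23°), so rolling is done. Now lift, turn 90° and centre over mid-wand (0.4705, −0.1044).

play_rows([
  [[91,0,0,0.5,0,0,0],[91,0.1,0.2,2,0,0,1],[91,0.34,0.54,3,0,0,2],[91,0.34,0.54,3.2,0,0,3],[91,0.34,0.54,3.2,0,0,4],[91,0.34,0.54,3.2,0,0,5],[91,0.34,0.54,3.2,0,0,6],[91,0.34,0.54,3.2,0,0,7],[91,0.34,0.54,3.2,0,0,8],[91,0.34,0.54,3.2,0,0,9],[91,0.34,0.54,3.2,0,0,10],[91,0.34,0.54,3.2,0,0,11],[91,0.34,0.54,3.2,0,0,11.25],[91,0.34,0.54,3.2,0,0,11.25],[91,0.34,0.54,3.2,0,0,11.25]],
])

```text
time: 10.75
eef_pos: [0.4698, -0.1043, 0.1099]
tool_rot: [-2.342, -2.093, 0.001]
force: [0.0, -0.5, 0.0]
gripper_width: 0.992
grip_force: 0.0
```

```bash
python3 - <<'E'
from h import *
import pickle
s=ctrl.observe(); print(s["time"],s["eef_pos"],s["tool_rot"],s["force"],s["qpos"])
w=cam("wrist"); pickle.dump(w,open("w7.pkl","wb")); save(w,"w7.png")
k=.1117; x0=.47097; d=np.array([k,1,0])/np.hypot(1,k); mid=np.array([.4705,-.1044,.023])
print(proj(w,[mid,mid+.095*d,mid-.095*d,mid+.023*np.array([1,-k,0]),mid-.023*np.array([1,-k,0]), mid+.071*d+[0,0,.023]]))
hsv=cv2.cvtColor(w["image"],cv2.COLOR_BGR2HSV)
p=np.linalg.inv(w["M"])[:3,3]; print(p)
for v in range(0,420,15):
    ok=[u for u in range(150,420) if hsv[v,u,1]<60 and hsv[v,u,2]>60]
    if ok: print(v,ok[0],ok[-1],len(ok))
E
```

```text
10.75 [ 0.46978666 -0.10433005  0.10986333] [-2.34186415e+00 -2.09302812e+00  8.39084827e-04] [ 0.03834559 -0.46311127  0.04480699] [-2.21636074e-01  2.46363399e-01  2.01713226e+00 -2.33479810e-05
  8.78991606e-01 -1.09521314e-01]
[[282.39091657 207.91527946]
 [282.38893571  92.74518004]
 [282.3818271  304.35210216]
 [308.96691651 207.88570245]
 [255.81948438 207.94523902]
 [282.52622836 124.09013983]]
[ 0.47750086 -0.03096994  0.29505158]
0 150 211 62
15 150 224 68
30 151 220 53
45 169 210 27
60 187 195 9
105 252 308 57
120 252 308 53
135 252 307 56
150 253 307 55
165 253 307 55
180 254 307 54
195 254 306 53
210 254 306 53
225 255 306 52
240 255 305 51
255 164 397 84
270 150 414 92
285 150 419 73
300 257 419 53
315 150 418 38
330 389 415 11
345 391 419 29
```

```bash
python3 - <<'E'
from h import *
import pickle
w=pickle.load(open("w7.pkl","rb")); g=w["image"].max(2).astype(int)
for v in range(104,142,3): print(v,g[v,250:312:2])
E
```

```text
104 [204 142 163 183 192 194 208 209 215 221 221 225 229 236 237 243 244 239
 240 230 226 224 219 217 209 209 196 189 173 153 179]
107 [152 142 165 182 193 194 207 209 215 223 222 225 230 237 238 244 244 239
 239 230 226 225 218 217 208 210 195 187 173 151 178]
110 [208 137 163 183 190 196 209 209 215 223 221 225 230 237 238 244 244 239
 240 230 225 224 219 219 209 212 196 187 169 147 181]
113 [209 138 163 182 189 196 208 209 218 213 199 170 160 170 172 182 184 224
 231 232 224 225 219 218 210 211 198 188 169 145 181]
116 [209 139 165 182 188 195 209 209 182  77  72  77  81  90 104 101  64  43
  36 171 226 225 217 218 209 211 196 188 168 147 181]
119 [209 140 164 182 190 195 209 209 169  66  71  78  76  88 104  99  88  42
  41 127 230 224 218 218 209 212 197 189 169 144 180]
122 [211 134 159 183 190 197 207 211 172  64  73  77  76  90 106  97  90  40
  40  82 234 225 216 219 209 211 198 188 170 146 181]
125 [210 135 161 183 186 196 209 210 181  66  71  78  76  88 104  97  89  62
  42  67 235 226 217 217 209 212 198 189 170 140 181]
128 [214 130 162 177 185 197 207 209 175  66  71  78  77  88 104  99  90  41
  41 119 231 225 217 218 210 212 197 188 169 140 182]
131 [213 124 160 179 185 196 209 208 190 108  70  77  74  88 103  98  91  40
  38 143 228 225 218 219 210 207 197 188 169 140 182]
134 [209 123 159 177 185 197 209 208 219 166 115  57  57  37  40  36  36 103
 198 235 226 226 218 219 209 208 198 189 169 156 181]
137 [210 123 159 178 182 197 208 208 215 223 222 227 231 238 236 244 244 239
 240 230 225 226 218 219 211 206 197 189 169 150 182]
140 [216 124 160 173 181 196 209 208 215 222 222 226 229 236 235 244 244 238
 240 230 225 225 218 219 210 208 197 189 168 148 182]
```

The hole has drifted to about −4.3°, within tolerance. I'll centre the gripper about 2 mm to +x so closing nudges it back, then descend and grip.

play_rows([
  [[91,0.03,0,-1,0,0,0],[91,0.03,0,-2.4,0,0,0],[91,0.03,0,-3.2,0,0,0],[91,0.03,0,-3.6,0,0,0],[91,0.03,0,-3.6,0,0,0],[70,0.03,0,-3.6,0,0,0],[56,0.03,0,-3.6,0,0,0],[50,0.03,0,-3.6,0,0,0],[47,0.03,0,-3.6,0,0,0],[44,0.03,0,-3.6,0,0,0],[38,0.03,0,-3.6,0,0,0],[30,0.03,0,-3.6,0,0,0],[30,0.03,0,-3.6,0,0,0],[30,0.03,0,-3.6,0,0,0]],
])

```text
time: 12.2
eef_pos: [0.4703, -0.1043, 0.0202]
tool_rot: [-2.34, -2.094, 0.002]
force: [-3.7, -0.4, 6.4]
gripper_width: 0.393
grip_force: 27.0
```

```bash
cat > chk2.py <<'E'
from h import *
import pickle,sys
s=ctrl.observe(); print(s["time"],s["eef_pos"],s["tool_rot"],s["force"],s["gripper_width"],s["grip_force"])
w=cam("wrist"); pickle.dump(w,open(sys.argv[1]+".pkl","wb")); save(w,sys.argv[1]+".png")
hsv=cv2.cvtColor(w["image"],cv2.COLOR_BGR2HSV); g=w["image"].max(2).astype(int)
for v in range(60,330,6):
    ok=[u for u in range(190,370) if hsv[v,u,1]<60 and hsv[v,u,2]>110]
    dk=[u for u in range(255,305) if g[v,u]<112]
    print(v,(ok[0],ok[-1],len(ok),ok[0]/2+ok[-1]/2) if ok else None,(dk[0],dk[-1],len(dk),dk[0]/2+dk[-1]/2) if dk else None)
E
python3 chk2.py w8
```

```text
12.2 [ 0.47025635 -0.10429018  0.02019832] [-2.33970013e+00 -2.09446574e+00  1.76632762e-03] [-3.71212617 -0.35659744  6.36941585] 0.3934993863971531 27.03881174325943
60 None None
66 None None
72 None None
78 (237, 324, 88, 280.5) None
84 (237, 323, 87, 280.0) None
90 (237, 323, 87, 280.0) None
96 (237, 323, 87, 280.0) None
102 (237, 323, 87, 280.0) None
108 (237, 323, 87, 280.0) None
114 (238, 323, 61, 280.5) (263, 292, 25, 277.5)
120 (238, 322, 57, 280.0) (262, 293, 29, 277.5)
126 (238, 322, 56, 280.0) (262, 294, 29, 278.0)
132 (238, 322, 57, 280.0) (262, 293, 29, 277.5)
138 (238, 322, 60, 280.0) (263, 292, 27, 277.5)
144 (239, 322, 84, 280.5) None
150 (239, 322, 84, 280.5) None
156 (239, 321, 83, 280.0) None
162 (239, 321, 83, 280.0) None
168 (240, 321, 82, 280.5) None
174 (240, 321, 82, 280.5) None
180 (241, 319, 79, 280.0) None
186 (240, 318, 78, 279.0) None
192 (240, 318, 77, 279.0) None
198 (242, 320, 79, 281.0) None
204 (242, 319, 77, 280.5) None
210 (243, 318, 76, 280.5) None
216 (241, 318, 77, 279.5) None
222 (244, 317, 74, 280.5) None
228 (244, 319, 75, 281.5) None
234 (244, 317, 74, 280.5) None
240 (248, 312, 65, 280.0) None
246 (249, 312, 64, 280.5) None
252 (249, 312, 64, 280.5) None
258 (249, 312, 64, 280.5) None
264 (249, 312, 64, 280.5) None
270 (250, 311, 62, 280.5) None
276 (249, 312, 64, 280.5) None
282 (248, 313, 66, 280.5) None
288 (247, 314, 68, 280.5) None
294 (246, 315, 70, 280.5) None
300 (247, 316, 70, 281.5) None
306 (247, 316, 70, 281.5) None
312 (247, 316, 70, 281.5) None
318 (247, 315, 69, 281.0) None
324 None (255, 304, 50, 279.5)
```

The reading of 36 mm means the pads pinch the upper chord, so the tips really sit about 15 mm above the reported TCP. Open, go 28 mm lower and regrip at the diameter.

play_rows([
  [[50,0,0,0,0,0,0],[80,0,0,0,0,0,0],[80,0,0,0,0,0,0],[80,0,0,0,0,0,0],[80,0,0,-0.4,0,0,0],[80,0,0,-0.8,0,0,0],[80,0,0,-1.0,0,0,0],[80,0,0,-1.08,0,0,0],[80,0,0,-1.08,0,0,0]],
])

```text
time: 13.15
eef_pos: [0.4708, -0.1043, -0.0075]
tool_rot: [-2.34, -2.095, 0.001]
force: [-0.7, 0.6, 0.7]
gripper_width: 0.868
grip_force: 0.0
```

play_rows([
  [[66,0,0,0,0,0,0],[56,0,0,0,0,0,0],[52,0,0,0,0,0,0],[49,0,0,0,0,0,0],[46,0,0,0,0,0,0],[42,0,0,0,0,0,0],[36,0,0,0,0,0,0],[30,0,0,0,0,0,0],[30,0,0,0,0,0,0]],
])

```text
time: 14.05
eef_pos: [0.4713, -0.1044, -0.0068]
tool_rot: [2.341, 2.095, 0.0]
force: [0.0, -0.3, 3.0]
gripper_width: 0.491
grip_force: 30.0
```

```bash
python3 chk2.py w9 | awk 'NR==1|| /^(84|96|108|114|120|126|132|138|144|150|162) /'
```

```text
14.05 [ 0.47125068 -0.10441341 -0.00682193] [2.34077574e+00 2.09518753e+00 1.34081974e-04] [ 0.01335628 -0.30596186  2.96676389] 0.4909238366236274 30.00065267086029
84 (229, 332, 104, 280.5) None
96 (230, 331, 102, 280.5) None
108 (230, 331, 72, 280.5) (264, 293, 30, 278.5)
114 (230, 330, 67, 280.0) (262, 297, 34, 279.5)
120 (230, 330, 66, 280.0) (261, 298, 37, 279.5)
126 (231, 330, 62, 280.5) (260, 299, 39, 279.5)
132 (231, 330, 63, 280.5) (261, 298, 38, 279.5)
138 (231, 329, 64, 280.0) (262, 297, 35, 279.5)
144 (231, 329, 66, 280.0) (263, 295, 33, 279.0)
150 (232, 329, 98, 280.5) None
162 (232, 329, 98, 280.5) None
```

Gripped at the diameter (45 mm reading), with the hole about 1° off. Lift and move to a pre-insertion pose, then measure the stub from close up.

play_rows([
  [[30,0,0,0.5,0,0,0],[30,0,0,1.4,0,0,0],[30,0.3,0.4,1.88,0,0,0],[30,1,1.2,1.88,0,0,-0.4],[30,2,2.4,1.88,0,0,-0.86],[30,2.7,3.2,1.88,0,0,-0.86],[30,3.05,3.6,1.88,0,0,-0.86],[30,3.05,3.6,1.88,0,0,-0.86],[30,3.05,3.6,1.88,0,0,-0.86]],
])

```text
time: 15.0
eef_pos: [0.5463, -0.0149, 0.04]
tool_rot: [-2.461, -1.951, 0.002]
force: [-0.9, -0.9, -1.8]
gripper_width: 0.486
grip_force: 30.0
```

```bash
python3 - <<'E'
from h import *
import pickle
s=ctrl.observe(); print(s["time"],s["eef_pos"],s["tool_rot"],s["force"],s["gripper_width"])
w=cam("wrist"); pickle.dump(w,open("w10.pkl","wb")); save(w,"w10.png")
t=cam("top"); pickle.dump(t,open("t10.pkl","wb")); sd=cam("side"); pickle.dump(sd,open("s10.pkl","wb"))
print(proj(w,[(.583,.137,.07),(.60,.21,.07)]), proj(w,[s["eef_pos"]+[.0217,.0925,.03]]))
cv2.imwrite("pics/v10.png",np.hstack([w["image"][:, 130:430],cv2.resize(t["image"][140:260,130:250],(420,420),interpolation=cv2.INTER_CUBIC)]))
E
```

```text
15.0 [ 0.54633583 -0.01486234  0.03997929] [-2.46113186e+00 -1.95148920e+00  1.86610603e-03] [-0.87656816 -0.86196898 -1.84656028] 0.4861055746971648
[[ 284.59881063  -88.85246198]
 [ 284.64824244 -315.92770781]] [[281.97863681  71.12753836]]
```

View pics/v10.png

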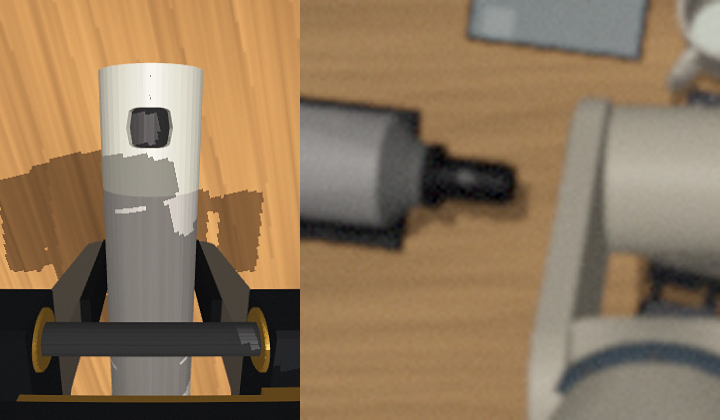

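The wrist view shows the wand's mouth at about (280,65) with the hole at (280,128), centred and facing up. The stub is out of frame there, but the top view shows it clear at px (172–193, 180–200). I'll fit its axis from the stored top, wrist and side pictures.

```bash
python3 - <<'E'
from h import *
import pickle
def edges(g,u,v0,v1,thr):
    col=g[:,u].astype(float); 
    vs=np.arange(v0,v1); dk=col[vs]<thr; 
    if not dk.any(): return None
    c=vs[dk][len(vs[dk])//2]; a=c
    while col[a]<thr and a>v0-5: a-=1
    b=c
    while col[b]<thr and b<v1+5: b+=1
    return a+(col[a]-thr)/(col[a]-col[a+1]), b-(col[b]-thr)/(col[b]-col[b-1])
for n,us,v in(("t10",range(164,198,2),(178,205)),("w1",range(2,42,4),(120,185))):
    c=pickle.load(open(n+".pkl","rb")); g=cv2.cvtColor(c["image"],cv2.COLOR_BGR2GRAY)
    thr=62 if n=="t10" else 45
    print(n)
    for u in us:
        e=edges(g,u,*v,thr)
        if e is None: print(u,None); continue
        P=onz(c,[(u,np.mean(e))],.07)[0]; W=onz(c,[(u,e[0]),(u,e[1])],.07); print(u,np.round(e,1),P.round(4)[:2],(np.linalg.norm(W[0]-W[1])*1000).round(1))
c=pickle.load(open("t10.pkl","rb")); g=cv2.cvtColor(c["image"],cv2.COLOR_BGR2GRAY)
print(g[176:206,186],g[190:194,180:204])
s=pickle.load(open("s10.pkl","rb")); g=cv2.cvtColor(s["image"],cv2.COLOR_BGR2GRAY); print(g[150:176:2,284:318:2])
print(proj(s,[(.583,.137,.07),(.598,.2,.07)]))
E
```

```text
t10
164 [188.6 198.3] [0.5813 0.2204] 28.1
166 [181.4 199.3] [0.5903 0.2147] 51.5
168 [180.9 199.7] [0.5903 0.2089] 54.3
170 [181.2 198.6] [0.5915 0.2032] 50.0
172 [183.8 197.2] [0.5898 0.1974] 38.6
174 [184.7 197.5] [0.5881 0.1916] 36.9
176 [191.7 197.6] [0.5777 0.1857] 17.0
178 [191.6 197.9] [0.5774 0.1799] 18.0
180 [185.4 198. ] [0.5862 0.1743] 36.5
182 [185.6 198. ] [0.5859 0.1685] 35.9
184 [186.  198.4] [0.5847 0.1627] 35.7
186 [186.1 198.5] [0.5844 0.157 ] 36.0
188 [186.5 198.4] [0.5839 0.1512] 34.4
190 [187.5 197.9] [0.5832 0.1455] 30.1
192 None
194 None
196 None
w1
2 [133.5 170.7] [0.5881 0.1681] 38.7
6 [133.7 171. ] [0.5874 0.1639] 38.7
10 [133.8 170.9] [0.587  0.1596] 38.5
14 [134.1 170.9] [0.5865 0.1554] 38.2
18 [134.4 170.8] [0.586  0.1512] 37.6
22 [135.8 170.5] [0.585  0.1471] 35.9
26 [138.1 168.8] [0.5843 0.143 ] 31.7
30 [140.1 166.6] [0.584  0.1388] 27.3
34 [143.4 164.6] [0.583  0.1347] 21.8
38 None
[126 124 129 134 132 131 132 129 120 101  64  29  26  22  31  48  46  33
  31   8   2  31  48  74  82  84  92 109 124 125] [[ 50  45  45  45  42  25  31  41  25  20  22  66
[... 638 characters left out ...]
]
 [ 14  25  77  82  84  82  76  27  13  19  55  80  79  71  70  19  90]
 [ 69  65  65  81  83  83  41  16  23  24  22  38  47  48  45  29  47]
 [ 84  84  79  81  84  84  34  18  27  31  24  22  19  21  19  33  34]
 [ 57  59  66  75  66  74  27  25  67 104 101  84  88  50  21  34  35]
 [ 25  25  20  23  18  20  21  25  27  28  34  36  43  41  32  33  35]
 [ 68  61  62  70  72  65  57  45  26  22  20  23  23  21  24  31  33]
 [ 14  15  17  16  21  20  46  47  23  36  28  32  27  24  14  21  26]
 [ 49  34  36  31  24  19  18  18  28  25  31  30  17  11  19  19  64]
 [ 30  40  46  47  66  61  58  40  23  21  27  55  68  37  23  21  62]]
[[297.69405754 172.46714615]
 [300.6020801  164.26595818]]
```

The stub runs with slope about 0.112 (6.4°), its tip is at y≈0.139 and its shoulder at y≈0.199. I'll rise and get one steep wrist look to settle the lateral offset.

play_rows([
  [[30,0,0,1.5,0,0,0.4],[30,0.3,0.3,3,0,0,0.86],[30,0.7,0.8,4.5,0,0,0.86],[30,0.97,1.4,6,0,0,0.86],[30,0.97,1.4,6,0,0,0.86],[30,0.97,1.4,6,0,0,0.86],[30,0.97,1.4,6,0,0,0.86]],
])

```text
time: 15.85
eef_pos: [0.5701, 0.0198, 0.1885]
tool_rot: [-2.34, -2.094, 0.004]
force: [0.4, -0.8, -2.0]
gripper_width: 0.494
grip_force: 30.0
```

```bash
python3 - <<'E'
from h import *
import pickle
s=ctrl.observe(); print(s["time"],s["eef_pos"],s["tool_rot"],s["force"],s["gripper_width"])
w=cam("wrist"); pickle.dump(w,open("w11.pkl","wb")); save(w,"w11.png")
print(proj(w,[(.584,.139,.07),(.5908,.2,.07)]))
g=cv2.cvtColor(w["image"],cv2.COLOR_BGR2GRAY)
for v in range(0,80,5):
    u=np.arange(220,345); dk=u[g[v,u]<45]
    if len(dk):
        P=onz(w,[(dk[0]-.5,v),(dk[-1]+.5,v)],.07); print(v,dk[0],dk[-1],len(dk),P.mean(0).round(4)[:2],(1000*np.linalg.norm(P[0]-P[1])).round(1))
    else: print(v,g[v,250:310:6])
E
```

```text
15.85 [0.57007391 0.01982886 0.18852488] [-2.34013599 -2.09353892  0.00362855] [ 0.42956608 -0.80316886 -1.97961481] 0.4942227852048847
[[282.49845364  65.52559097]
 [282.54829197 -13.47978575]]
0 261 305 35 [0.5901 0.19  ] 37.6
5 261 305 34 [0.5896 0.1862] 37.7
10 261 305 34 [0.5892 0.1824] 37.8
15 261 305 34 [0.5888 0.1786] 37.9
20 261 304 40 [0.588  0.1749] 37.2
25 261 304 40 [0.5875 0.171 ] 37.3
30 261 304 40 [0.5871 0.1672] 37.5
35 261 304 40 [0.5867 0.1633] 37.6
40 261 304 40 [0.5863 0.1594] 37.7
45 262 304 41 [0.5862 0.1554] 37.0
50 262 304 43 [0.5858 0.1514] 37.1
55 264 302 39 [0.5854 0.1474] 33.8
60 266 299 34 [0.5845 0.1435] 29.5
65 [214 224 229 232 238 245 241 233 231 226]
70 [217 222 227 232 238 243 240 233 229 225]
75 [216 223 228 232 238 244 240 233 230 225]
```

The stub axis is x = 0.5863 at y = 0.159 with slope 0.111, and the wand line is only 0.7 mm off. Descend to stub height (TCP z ≈ 0.040).

play_rows([
  [[30,0.03,0,-1.8,0,0,0],[30,0.03,0,-3.6,0,0,0],[30,0.03,0,-5.2,0,0,0],[30,0.03,0,-5.92,0,0,0],[30,0.03,0,-5.92,0,0,0],[30,0.03,0,-5.92,0,0,0]],
])

```text
time: 16.5
eef_pos: [0.5718, 0.0202, 0.0415]
tool_rot: [-2.34, -2.094, 0.002]
force: [-0.2, 0.1, -1.5]
gripper_width: 0.495
grip_force: 30.0
```

```bash
python3 chk2.py w12 | awk 'NR==1|| /^(84|96|108|114|120|126|132|138|144|150|162) /'; python3 -c "
from h import *
c=cam('side'); g=cv2.cvtColor(c['image'],cv2.COLOR_BGR2GRAY); s=ctrl.observe(); p=s['eef_pos']
print(s['qpos'],proj(c,[p+[-.0105,-.0945,.0298]]))
cv2.imwrite('pics/s12.png',c['image'])"
```

```text
16.5 [0.57178142 0.02022444 0.04153653] [-2.34041662e+00 -2.09395908e+00  2.24406738e-03] [-0.24576946  0.10977265 -1.47739847] 0.49465513796648924 29.99964416027069
84 (229, 332, 104, 280.5) None
96 (230, 331, 102, 280.5) None
108 (230, 331, 73, 280.5) (265, 293, 29, 279.0)
114 (230, 330, 66, 280.0) (262, 297, 36, 279.5)
120 (230, 330, 63, 280.0) (261, 298, 38, 279.5)
126 (231, 330, 60, 280.5) (260, 299, 40, 279.5)
132 (231, 330, 62, 280.5) (261, 298, 38, 279.5)
138 (231, 329, 63, 280.0) (262, 297, 36, 279.5)
144 (231, 329, 66, 280.0) (263, 295, 33, 279.0)
150 (232, 329, 98, 280.5) None
162 (232, 329, 98, 280.5) None
[ 3.29901534e-02  4.67335509e-01  1.86580651e+00 -2.46921440e-05
  8.06969664e-01  1.43850954e-01] [[296.34898664 204.07096503]]
```

play_rows([
  [[30,0.02,0.4,-0.04,0,0,0],[30,0.06,0.8,-0.04,0,0,0],[30,0.09,1.05,-0.04,0,0,0],[30,0.11,1.25,-0.04,0,0,0],[30,0.13,1.45,-0.04,0,0,0],[30,0.13,1.45,-0.04,0,0,0]],
])

```text
time: 17.2
eef_pos: [0.5758, 0.0576, 0.0411]
tool_rot: [2.34, 2.096, 0.0]
force: [0.3, -0.5, -1.9]
gripper_width: 0.494
grip_force: 30.0
```

play_rows([
  [[30,0.01,0.15,0,0,0,0],[30,0.02,0.3,0,0,0,0],[30,0.03,0.4,0,0,0,0],[30,0.03,0.4,0,0,0,0]],
])

```text
time: 17.6
eef_pos: [0.5765, 0.0671, 0.0411]
tool_rot: [2.341, 2.096, 0.0]
force: [0.5, -1.1, -2.4]
gripper_width: 0.491
grip_force: 30.0
```

play_rows([
  [[30,0.01,0.1,0,0,0,0],[30,0.02,0.2,0,0,0,0],[30,0.03,0.3,0,0,0,0],[30,0.04,0.4,0,0,0,0],[30,0.04,0.4,0,0,0,0]],
])

```text
time: 18.1
eef_pos: [0.5775, 0.0772, 0.0411]
tool_rot: [2.341, 2.096, 0.0]
force: [0.4, 0.5, -1.9]
gripper_width: 0.494
grip_force: 30.0
```

play_rows([
  [[30,0.01,0.1,0,0,0,0],[30,0.02,0.2,0,0,0,0],[30,0.03,0.3,0,0,0,0],[30,0.04,0.4,0,0,0,0],[30,0.04,0.4,0,0,0,0]],
])

```text
time: 18.6
eef_pos: [0.5788, 0.0874, 0.0412]
tool_rot: [2.341, 2.095, 0.001]
force: [2.0, 0.4, -1.5]
gripper_width: 0.496
grip_force: 30.0
```

```bash
python3 chk2.py w13 | awk 'NR==1|| /^(60|66|72|78|84|96|108|114|120|126|132|138|144|150|162) /'; python3 - <<'E'
from h import *
import pickle
for n in("w12","w13"):
    c=pickle.load(open(n+".pkl","rb")); g=cv2.cvtColor(c["image"],cv2.COLOR_BGR2GRAY); print(n)
    for u in(245,280,315): print(u,g[0:110:4,u])
E
```

```text
18.6 [0.57881644 0.08735272 0.04121478] [2.34072149e+00 2.09519161e+00 1.27218125e-03] [ 2.0153813   0.41521857 -1.52156937] 0.49602918764422554 30.003477931022644
60 None (255, 304, 50, 279.5)
66 (238, 324, 87, 281.0) None
72 (229, 332, 104, 280.5) None
78 (229, 332, 104, 280.5) None
84 (230, 332, 103, 281.0) None
96 (230, 332, 103, 281.0) None
108 (230, 331, 73, 280.5) (265, 293, 29, 279.0)
114 (231, 331, 64, 281.0) (262, 298, 37, 280.0)
120 (231, 331, 63, 281.0) (261, 298, 38, 279.5)
126 (231, 330, 60, 280.5) (260, 299, 40, 279.5)
132 (231, 330, 62, 280.5) (261, 298, 38, 279.5)
138 (231, 330, 64, 280.5) (262, 297, 36, 279.5)
144 (231, 330, 66, 280.5) (263, 296, 34, 279.5)
150 (232, 329, 98, 280.5) None
162 (232, 329, 98, 280.5) None
w12
245 [ 27  94  91  94  94  95  97  99  95 126 168 165 164 162 162 164 170 209
 208 209 209 210 209 209 210 211 211 209]
280 [ 11   7   8  10  65  88  91  91  93  93  94  92 159 159 158 159 247 245
 245 245 246 246 250 167 241 247 246  41]
315 [  5 101 151 151 155 156 156 161 162 161 163 163 163 161 161 161 169 221
 221 221 221 221 222 220 221 221 221 222]
w13
245 [ 19  17   9   7  12  14  15  17  15  15  15  14  15  15  14  12  30 209
 209 210 210 210 210 210 211 210 211 211]
280 [ 24   9  10  38  38  38  39  40  38  37  39  39  38  36  38  35 249 202
 145 246 245 247 246 246 246 246 246  28]
315 [ 19  14   6   8  18  17  18  17  18  17  17  17  19  17  18  17  36 220
 220 221 221 221 222 221 222 222 222 222]
```

play_rows([
  [[30,0.01,0.1,0,0,0,0],[30,0.02,0.2,0,0,0,0],[30,0.02,0.3,0,0,0,0],[30,0.02,0.3,0,0,0,0]],
])

```text
time: 19.05
eef_pos: [0.5793, 0.0948, 0.0412]
tool_rot: [2.341, 2.095, 0.001]
force: [2.4, -0.5, -2.2]
gripper_width: 0.487
grip_force: 30.0
```

play_rows([
  [[30,0.01,0.1,0,0,0,0],[30,0.01,0.2,0,0,0,0],[30,0.02,0.25,0,0,0,0],[30,0.02,0.25,0,0,0,0]],
])

```text
time: 19.45
eef_pos: [0.5799, 0.1008, 0.0412]
tool_rot: [2.341, 2.095, 0.001]
force: [3.5, -2.0, -1.6]
gripper_width: 0.493
grip_force: 30.0
```

```bash
python3 chk2.py w14 | awk 'NR==1|| /^(60|66|72|78|108|114|120|126|132|138|144|150) /'; python3 - <<'E'
from h import *
import pickle
c=pickle.load(open("w14.pkl","rb")); g=cv2.cvtColor(c["image"],cv2.COLOR_BGR2GRAY)
print(g[0:70:2,280],g[0:70:2,235]); 
for v in(20,40,56): print(v,g[v,225:340:3])
for v in range(106,148,4): print(v,g[v,256:304:2])
E
```

```text
19.45 [0.57990339 0.10081629 0.04122729] [2.34059771e+00 2.09486507e+00 1.15073801e-03] [ 3.51497078 -2.02832153 -1.63075702] 0.492656255783779 30.041125416755676
60 None (255, 304, 50, 279.5)
66 (238, 324, 87, 281.0) None
72 (230, 333, 104, 281.5) None
78 (230, 333, 104, 281.5) None
108 (231, 332, 81, 281.5) (265, 294, 21, 279.5)
114 (231, 331, 68, 281.0) (263, 298, 34, 280.5)
120 (231, 331, 63, 281.0) (262, 299, 38, 280.5)
126 (232, 331, 60, 281.5) (261, 300, 40, 280.5)
132 (232, 331, 62, 281.5) (262, 299, 38, 280.5)
138 (232, 330, 63, 281.0) (263, 298, 36, 280.5)
144 (232, 330, 65, 281.0) (264, 297, 34, 280.5)
150 (232, 330, 99, 281.0) None
[108 101  93  86  78  16  22  23  24  25  27  27  29  30  29  31  30  30
  31  29  25  17  10  10  18  43  42  40  40  41  40  72 249 245 245] [ 82  83  83  84  80  77  71  65  10  17  15  18  16  15  16  16  16  17
  19  14  17  18  16  15  10  10   8   8   9  10   6  87  96  89 180]
20 [31 14 14 17 17 17 16 19 15 16 20 19 21 21 21 24 24 26 27 29 29 28 29 30
 30 28 27 25 24 23 20 19 18 19 21 17 17 16 16]
40 [15 18 16 15 17 15 17 19 17 22 23 24
[... 639 characters left out ...]
  19  19  21  21  22  23  25  28  30  38  42  39  38  35
  33  25  23  20 145 143]
126 [224 167 176  14  18  18  21  23  22  24  25  27  32  38  42  39  37  35
  29  25  21  21  68 114]
130 [223 170 183  14  19  18  22  22  22  25  27  29  29  37  41  39  38  35
  28  24  22  20 101 150]
134 [222 203 175  25  18  19  19  21  21  24  25  25  30  35  39  37  37  34
  28  23  23   7 158 161]
138 [220 230 169 115  16  21  21  23  21  22  24  26  29  36  39  37  35  33
  25  24  24   6 152 232]
142 [224 232 171 158  11  20  21  22  21  24  23  26  30  36  39  37  33  33
  23  25  21 114 145 234]
146 [146 148 149 145 138 102  64  22  11   8   7   9   8   9  34  28  27  24
  48  86 173 215 234 231]
```

The latch is already showing at the far edge of the hole (px 275–293, 110–120), with about 6 mm to go. The +x side force says to shift about 1 mm to +x.

play_rows([
  [[30,0.04,0.05,0,0,0,0],[30,0.05,0.12,0,0,0,0],[30,0.06,0.18,0,0,0,0],[30,0.06,0.22,0,0,0,0],[30,0.06,0.22,0,0,0,0]],
])

```text
time: 20.0
eef_pos: [0.5807, 0.1064, 0.041]
tool_rot: [-2.34, -2.095, 0.0]
force: [2.0, -0.1, -2.2]
gripper_width: 0.495
grip_force: 30.0
```

play_rows([
  [[30,0.02,0.04,0,0,0,0],[30,0.02,0.08,0,0,0,0],[30,0.03,0.12,0,0,0,0],[30,0.03,0.12,0,0,0,0]],
])

```text
time: 20.4
eef_pos: [0.5805, 0.1069, 0.0406]
tool_rot: [2.34, 2.096, -0.006]
force: [-0.0, -14.5, -2.3]
gripper_width: 0.496
grip_force: 30.0
```

```bash
cat > chk3.py <<'E'
from h import *
import sys
s=ctrl.observe(); print(s["time"],s["eef_pos"],s["force"],s["gripper_width"])
c=cam("wrist"); save(c,sys.argv[1]+".png"); g=cv2.cvtColor(c["image"],cv2.COLOR_BGR2GRAY)
print(g[40:76:2,280],g[40:76:2,250],g[40:76:2,310])
for v in range(106,150,4): print(v,g[v,256:304:2])
E
python3 chk3.py w15
```

```text
20.4 [0.5805107  0.10685816 0.04059906] [ -0.01566404 -14.50171759  -2.31605867] 0.4956899660326016
[ 29  31  31  31  32  32  32  32  31  26  16   2 246 245 245 245 245 246] [ 20  21  19  19  17  19  19  19  19  20  18   9  28 224 218 218 218 219] [ 23  23  23  25  23  24  25  24  24  20  19  12   0 220 226 226 227 227]
106 [221 224 227 229 230 232 234 239 239 243 245 251 251 252 252 252 247 247
 246 238 238 237 232 231]
110 [219 226 221 126 111  16  18  20  22  24  24  27  36  44  16  28  27  24
  22  11  46 109 229 232]
114 [221 229 166 160  16  20  23  25  21  18  19  19  28  36  40  40  38  35
  38  23  20  13 118 220]
118 [220 217 167  53  17  19  20  21  20  47 158 157 157 157 159 158 158 158
 168  49  22  12 122 159]
122 [222 180 170  24  20  19  23  23  20  48 139 138 139 139 140 140 141 141
 125  51  22  19 146 139]
126 [224 168 175  15  21  19  20  21  21  52 121 119 120 121 120 121 121 122
 109  33  22  20  67 145]
130 [224 171 184  19  20  21  20  24  20  64 111  89  89  58  89  88  89 110
 105  38  22  19  62 152]
134 [222 195 177  25  18  22  21  22   8  94 103 103 102 104 104 103 103 103
 108  40  21  20 161 150]
138 [224 235 173  95  18  20  23  22  20 103 101 101 101 101 101 101 100 102
 104  33  22  16 153 199]
142 [146 148 124 134  17  17  16  19  12  83  83  62  61 104 100 100 101  97
 100  24  11  56 148 236]
146 [146 148 150 130 127  65   7   7  10  12  12  14  14  27  13  11  32  30
  19  29 108 143 231 232]
```

The wand is against the shoulder (14.5 N of push) and the whole latch stands in the hole (px 275–293, 117–144). One firmer push, then unload, open and retreat upwards.

play_rows([
  [[30,0.0,0.04,0,0,0,0],[30,0.0,0.06,0,0,0,0],[30,0.0,0.06,0,0,0,0]],
])

```text
time: 20.75
eef_pos: [0.5803, 0.1069, 0.0405]
tool_rot: [2.339, 2.095, -0.009]
force: [0.5, -20.8, -1.3]
gripper_width: 0.492
grip_force: 30.1
```

```bash
python3 chk3.py w16 | head -3
```

```text
20.75 [0.58034994 0.10692432 0.04050638] [  0.5343503  -20.82244393  -1.27559857] 0.49150527307467795
[ 29  30  31  32  32  32  33  34  31  28  21   6 247 245 245 245 245 245] [ 21  17  18  17  20  19  18  18  18  21  19  12   0 212 218 219 219 218] [ 24  25  25  22  24  23  23  22  25  21  17  15   0 217 226 226 227 226]
106 [220 225 227 228 230 231 232 237 237 237 243 249 249 249 250 250 245 245
```

play_rows([
  [[30,0,-0.07,0,0,0,0],[30,0,-0.13,0,0,0,0],[48,0,-0.13,0,0,0,0],[60,0,-0.13,0,0,0,0],[75,0,-0.13,0,0,0,0],[80,0,-0.13,0,0,0,0],[80,0,-0.13,0,0,0,0],[80,0,-0.13,0.5,0,0,0],[80,0,-0.13,1.5,0,0,0],[80,0,-0.13,3,0,0,0],[80,0,-0.13,4.5,0,0,0],[80,0,-0.13,6,0,0,0],[80,0,-0.13,6,0,0,0],[80,0,-0.13,6,0,0,0]],
])

```text
time: 22.2
eef_pos: [0.5822, 0.1075, 0.1927]
tool_rot: [2.34, 2.094, 0.004]
force: [-0.6, -0.1, -0.1]
gripper_width: 0.872
grip_force: 0.0
```

```bash
python3 - <<'E'
from h import *
s=ctrl.observe(); print(s["time"],s["eef_pos"],s["force"],s["gripper_width"])
c=cam("wrist"); save(c,"w17.png"); g=cv2.cvtColor(c["image"],cv2.COLOR_BGR2GRAY)
q=proj(c,[(.5909,.2,.093),(.5882,.176,.093),(.5804,.106,.093)]); print(q)
u,v=q[1].astype(int)
for r in range(v-14,v+15,2): print(r,g[r,u-18:u+20:2])
print(g[max(0,int(q[0][1])-16):int(q[0][1])+16:2,u-4])
E
```

```text
22.2 [0.5822198  0.10750003 0.19267357] [-0.57687832 -0.10322628 -0.141382  ] 0.8723961865760622
[[279.27407239  96.76920061]
 [279.27637096 126.43818168]
 [279.36746023 206.11894584]]
112 [185 199 208 207 215 220 225 225 236 239 240 237 230 227 222 218 214 211
 201]
114 [185 198 209 208 216 220 225 224 236 239 240 237 230 227 222 218 214 211
 201]
116 [186 199 208 207 218 225 230 213 242 245 246 243 235 230 222 218 215 212
 200]
118 [186 199 209 207 207 130   3   9  20  34  36  35  34 167 225 218 215 210
 202]
120 [186 198 209 207 169  17  19  46 154 151 152 158  25  39 232 218 216 212
 200]
122 [185 198 207 209 160  16  21  44 130 129 128 133  23   8 196 218 215 212
 200]
124 [185 197 208 211 164  15  19  48 111 110 111 114  25   9 175 219 215 211
 202]
126 [186 198 208 212 126  17  19  55  75  74  74  77  23  12 133 219 214 212
 202]
128 [186 198 209 211 176  14  18  65  94  95  95  98  25  12 153 220 214 212
 202]
130 [186 199 209 209 170  16  19  83  94  91  94  93  25   8 189 219 213 212
 200]
132 [185 198 208 209 171  14  19  72  67  69  71  71  30  35 222 219 213 212
 202]
134 [188 202 210 208 199  48  16  17  22  34  39  32  13 103 227 218 214 213
 201]
136 [124 124 212 209 217 208 176 151 161 162 164 161 182 220 223 218 213 212
 200]
138 [127 130 128 211 216 221 224 227 237 239 242 239 232 226 223 218 213 212
 202]
140 [127 131 133 212 216 221 223 225 234 237 239 237 230 226 223 219 214 212
 202]
[  9  24  25  27  30  29  31  18  11 237 225 225 225 223 225 225]
```

The latch stands in the hole with clearance all round, the mouth is on the collar, and the robot is clear. Handing in.

```bash
python3 -c "
from bench import ctrl
print(ctrl.hand_in())"
```

```text
the job is handed in; nothing more can be done
None
```

The wand was rolled until its hole faced up (within about 1° when gripped), pushed fully home on the stub with the latch up through the hole, and handed in at about 22 s; no verdict came back, and I didn't re-image the bystanders.

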